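# Drift a floating pump flange into line on a sloped chassis

### The job

The round teal mounting flange on the sloped pump chassis has slipped to one side, so its round hole no longer lines up with the hole in the white deck under it. Take the red-handled tapered drift out of the tool rack and push it square to the slope through both holes, firmly but gently, until its steel collar sits flat on the flange and the flange is pulled into line; let go and leave it there so that the screws can be tightened. Move the flange only with the drift, keep the gripper off flange and chassis, and leave the other tools and things on the bench where they are.

Things in the scene. Friction and masses are not known exactly. Their poses are not given: they have to be found in the camera images.
- drift: Red-handled tapered drift, about 100 g, balanced near its collar. Origin: centre of its collar's underside; z up along the handle. Steel collar 32 mm dia, z 0 to 5 mm. Round handle 18 mm dia, z 5 to 75, rounded head to z 80 (may be pushed). Shank 13 mm dia, z 0 to -16, then tapers to 5 mm dia at -46; rounded tip at -48. Starts upright in a rack hole, collar on the rack's top.
- drift_tip (a point): Tip of the drift, 48 mm below its collar's underside.
- rack: Grey fixed block, 70 (x) by 190 (y) by 56 mm high, origin at the centre of its underside. Three 16 mm through holes at y = -62, 0 and 62 mm hold three tools upright; which stands where varies. All have 18 mm round handles whose heads are 80 mm above the rack's top. Rack and chassis may be either way round, left or right.
- chassis: White pump chassis, fixed, hollow, 210 mm deep (x), 200 mm wide (y), 35 mm high at its front (-x, towards the robot), 156 mm at its back; origin at the centre of its underside, yaw varies. Its top is the sloped deck, on which the teal flange lies (see deck_hole).
- deck: Sloped white 6 mm deck of the chassis, fixed. Origin: centre of its 14 mm through hole, on its upper face, 95.5 mm above the table; z square to the deck, 30 degrees from vertical, leaning to the chassis's front; x straight up the slope, y across. Over 60 mm of empty space under the hole. Grey display strip, 12 mm proud, from x = 82 to 114 mm.
- deck_hole (a point): Origin of deck. Over it lies the teal flange, a 120 mm disc, 5 mm thick, with four small screws, whose pose is not reported: find its own central 14 mm hole by eye or touch. It starts 5.5 to 7 mm from this point in any direction, so a lens about 7 to 8.5 mm wide is left open. It slides and turns on the deck (up to 9 mm, 2.5 N friction) but cannot lift.
- nut_driver: Yellow-handled tool in the rack, same shape above the rack as the drift, blunt 12 mm shaft. Bystander.
- spacer_gauge: Blue-handled tool in the rack, same shape above the rack as the drift, blunt 12 mm shaft. Bystander.
- meter: Yellow handheld meter lying flat, 75 x 150 x 35 mm, origin at the centre of its underside. Bystander.
- battery: Black battery pack with a blue label, 50 x 75 x 24 mm, origin at the centre of its underside. Bystander.
- cleaner: Small bottle, 52 mm diameter, 140 mm tall, origin at the centre of its underside. Bystander.
- screw_cup: Aluminium screw bowl, 70 mm diameter, 40 mm tall, origin at the centre of its underside. Bystander.
- adapter: White power adapter, 50 x 85 x 32 mm, origin at the centre of its underside. Bystander.

How it is judged:
By the outcome, as a careful person would: the job done as asked, in the order asked, and still so for the second after the job is handed in, with the robot touching nothing.
It also fails if it takes over 58 s, if anything falls off the work surface, if the arm or the gripper's body presses on something with over 40 N, if the wrist force passes 120 N, or if a joint passes its speed limit or range.

### The arm

A 6-joint arm with a two-finger parallel gripper is mounted at the origin on the work surface. World frame = base frame: x ahead of the robot, y to its left, z up, the work surface at z = 0. Lengths are in m, angles in rad, forces in N, time in s.
With the tool pointing down it reaches from about 0.375 to 0.925 m from the base axis. Payload 5.7 kg.
Tool frame: the origin (TCP) lies midway between the tips of the shut fingers; the grasp point (between the pads) lies 19 mm behind it; z points along the fingers, y is the line along which they close (so a half turn about z gives the same grasp; the last joint's range is limited). The gripper opens to 88 mm and grips with 3 to 60 N. Pads are 20 mm wide; open, the fingers measure 115 mm over their backs; the gripper's body (75 mm by 178 mm) begins 61 mm behind the grasp point.
Start: joints at [-1.326, 0.359, 1.51, -0, 1.272, -0.115], TCP at [0.211, -0.562, 0.223] pointing down, gripper open.
Joint ranges: [-2.97, 2.97], [-1.01, 2.36], [0.21, 2.38], [-0.96, 4.11], [0.2, 2.71], [-2.98, 2.98]. Speed limits (rad/s): [2.39, 2.39, 3.14, 3.14, 3.14, 3.14].

### API

Orientations are given as a unit quaternion [x, y, z, w].
In Python, from bench import move_ptp, servo_line, goto_joints, move_gripper, sleep, inverse_kinematics, capture, PlanningError, close_job, spot_in, silhouettes, current_clock, current_joint_pos, current_qvel, current_joint_torque, current_position, current_orientation, current_force, current_torque, current_finger_gap, current_grip_force gives the robot as it stands. Calls block until the motion is done:
- move_ptp(position, orientation): joint-space move of the TCP to a pose.
- servo_line(position, orientation=None, rate=0.15, contact_N=None): straight line of the TCP; orientation=None keeps the orientation; rate is the mean speed in m/s. With contact_N (N) it stops when the force on the tool has changed by that much, and returns True; else False.
- goto_joints(angles): joint-space move.
- move_gripper(opening): finger opening in m; the grip force is fixed at half the most; returns when the fingers have stopped.
- sleep(seconds).
- inverse_kinematics(position, orientation): joint angles nearest the present ones, or None.
- capture(name): name is "scene" or "top" or "wrist"; returns a dict with "image" (400x640x3 uint8, blue, green, red), "range_z" (400x640 float32, m along the optical axis (not along the pixel's ray), 0 where there is no reading), "intrinsics" (3x3 intrinsics, pixels), "R" (3x3) and "t" (3): a world point X has camera coordinates R X + t. Camera axes: x right, y down, z forward; pixel columns grow to the right and rows downward; lengths in m; the calibration is good to about 2 mm. A picture is of the moment at which its call begins.
A pose or a line that the arm cannot do raises PlanningError and nothing moves.
- close_job(): hands the job in; it is judged then, once.
Trained networks look in the newest picture that a camera, given by its name, has taken for a name from the list of things; names that differ only in an ending like _2 or _b are one class to them, and where a whole thing is asked for, a point or a joint stands for the part that bears it (a point fixed in the world has none). Each returns a list of dicts, best first, with "conf" (0 to 1); they miss things now and then, are a little off and sometimes report something else, mostly with a low value. They report only what shows in the picture. A call takes as long as a camera call.
- spot_in(camera, query): "xy" ([column, row] in pixels, amid what is visible of it).
- silhouettes(camera, query): "region" (400x640 bool, what is visible of it) and "xy" ([column, row] in pixels, amid what is visible of it).
Readings, each from a call of its own:
- current_clock(): time.
- current_joint_pos(): joint angles.
- current_qvel(): joint speeds.
- current_joint_torque(): joint torques, N m.
- current_position(): TCP position.
- current_orientation(): TCP orientation.
- current_force(): force on the tool from outside, world axes, zero at the start.
- current_torque(): the same for the moment, N m.
- current_finger_gap(): finger opening in m.
- current_grip_force(): force on a finger pad.
Only numpy, scipy, OpenCV 4.12 (cv2) and the standard library are available. Lean on these libraries where they do the work, as an engineer would, in place of code of your own. Each camera call takes 0.05 s, during which the arm holds its last target. There are 200 camera calls.

## Working session

There is one attempt and no reset: what is moved stays moved. The work goes in short steps, each a Python script; the robot and the scene stay as the last script left them, time stands still between calls to the robot, and variables do not carry over. Pictures are saved under pics/ and viewed, at most 10 in all, crops included, and the job is handed in when it is done.

```bash
mkdir -p pics; cat > h.py <<'E'
import numpy as np, cv2
from bench import *
from scipy.spatial.transform import Rotation as Rot
def world(c,u,v,z=None):
    K=c["intrinsics"]; z=c["range_z"][int(round(v)),int(round(u))] if z is None else z
    p=np.linalg.inv(K)@np.array([u,v,1.])*z
    return c["R"].T@(p-c["t"])
def cloud(c):
    K=c["intrinsics"]; v,u=np.mgrid[:400,:640]; z=c["range_z"]
    P=np.stack([(u-K[0,2])*z/K[0,0],(v-K[1,2])*z/K[1,1],z],-1)
    return (P-c["t"])@c["R"]
def pix(c,X):
    p=c["intrinsics"]@(c["R"]@np.asarray(X)+c["t"]); return p[:2]/p[2]
E
python3 - <<'E'
from h import *
ims=[]
for n in ["scene","top"]:
    c=capture(n); cv2.imwrite(f"pics/{n}.png",c["image"]); P=cloud(c)
    print(n,-c["R"].T@c["t"],c["intrinsics"][0,0])
    for q in ["drift","rack","chassis","deck","nut_driver","spacer_gauge","meter","battery","cleaner","screw_cup","adapter"]:
        for s in silhouettes(n,q)[:1]:
            m=s["region"]&(c["range_z"]>0); 
            if m.sum(): print(q,round(s["conf"],2),np.round(s["xy"]),m.sum(),np.round(np.median(P[m],0),3),np.round(np.percentile(P[m],98,axis=0),3),np.round(np.percentile(P[m],2,axis=0),3))
print(current_clock(),current_orientation())
E
```

```text
scene [ 1.44994184 -0.32279333  0.72712037] 409.929374652892
drift 0.52 [230. 200.] 171 [ 0.533 -0.23   0.091] [ 0.54  -0.217  0.136] [ 0.521 -0.239  0.059]
rack 0.85 [255. 214.] 1861 [ 0.548 -0.176  0.047] [ 0.564 -0.074  0.059] [ 0.486 -0.261  0.002]
chassis 0.92 [388. 193.] 3918 [0.637 0.192 0.088] [0.649 0.317 0.161] [0.462 0.112 0.006]
deck 0.21 [441. 174.] 160 [0.498 0.462 0.029] [0.504 0.497 0.036] [0.46  0.434 0.007]
nut_driver 0.52 [253. 196.] 195 [ 0.526 -0.167  0.092] [ 0.534 -0.154  0.136] [ 0.513 -0.177  0.058]
spacer_gauge 0.61 [392. 190.] 3944 [0.637 0.19  0.088] [0.65  0.316 0.161] [0.463 0.111 0.007]
meter 0.85 [315. 264.] 1756 [ 0.773 -0.075  0.035] [0.8   0.002 0.042] [ 0.722 -0.141  0.007]
battery 0.9 [257. 273.] 668 [ 0.745 -0.207  0.024] [ 0.76  -0.168  0.027] [ 0.711 -0.243  0.002]
cleaner 0.97 [370. 231.] 833 [0.752 0.084 0.072] [0.763 0.11  0.141] [0.728 0.067 0.006]
screw_cup 0.6 [153. 230.] 454 [ 0.488 -0.439  0.029] [ 0.537 -0.408  0.042] [ 0.472 -0.467  0.009]
adapter 0.64 [438. 172.] 184 [0.498 0.462 0.027] [0.504 0.506 0.036] [0.458 0.432 0.004]
top [0.
[... 456 characters left out ...]
-0.162  0.098] [ 0.533 -0.154  0.141] [ 0.509 -0.172  0.057]
spacer_gauge 0.67 [355. 228.] 60 [ 0.516 -0.101  0.12 ] [ 0.527 -0.094  0.138] [ 0.506 -0.111  0.059]
meter 0.78 [345. 145.] 1232 [ 0.756 -0.067  0.036] [0.799 0.004 0.044] [ 0.717 -0.141  0.002]
battery 0.65 [378. 221.] 76 [ 0.522 -0.163  0.1  ] [ 0.533 -0.154  0.14 ] [ 0.509 -0.174  0.056]
cleaner 0.77 [291. 148.] 300 [0.73  0.09  0.095] [0.759 0.116 0.144] [0.713 0.068 0.004]
screw_cup 0.6 [468. 228.] 404 [ 0.505 -0.446  0.021] [ 0.536 -0.407  0.045] [ 0.478 -0.47   0.002]
adapter 0.87 [178. 235.] 495 [0.479 0.443 0.031] [0.503 0.497 0.037] [0.454 0.402 0.014]
1.2 [ 9.83862449e-01  1.78926461e-01 -3.75470549e-06 -5.56821565e-05]
```

```bash
python3 - <<'E'
import cv2,numpy as np
a=cv2.imread("pics/top.png")[130:290,140:460]; b=cv2.imread("pics/scene.png")[120:300,130:480]
cv2.imwrite("pics/both.png",np.vstack([cv2.resize(a,(600,300),interpolation=3),cv2.resize(b,(600,300),interpolation=3)]))
E
```

```text
(no output)
```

View pics/both.png

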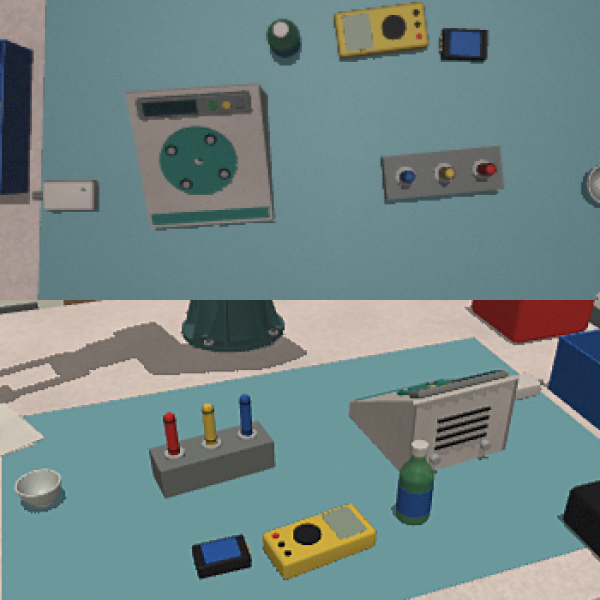

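```bash
python3 - <<'E'
from h import *
R0=Rot.from_quat(current_orientation()).as_matrix(); p0=np.array(current_position())
c=capture("wrist"); C=-c["R"].T@c["t"]; print("cam in tool",np.round(R0.T@(C-p0),4),"axes\n",np.round(R0.T@c["R"].T,3),c["intrinsics"][0,0])
for n in ["top","scene"]:
    c=capture(n);P=cloud(c);im=c["image"].astype(int);b,g,r=im[...,0],im[...,1],im[...,2]
    box=(P[...,0]>.45)&(P[...,0]<.6)&(P[...,1]>-.28)&(P[...,1]<-.06)&(P[...,2]>.066)&(P[...,2]<.15)
    for nm,m in dict(red=(r>1.8*g)&(r>1.8*b),yel=(r>1.5*b)&(g>1.4*b),blu=(b>1.5*r)).items():
        q=P[box&m]; h=q[q[:,2]>.125]; print(n,nm,len(q),np.round(q.min(0),4),np.round(q.max(0),4),np.round((q.min(0)+q.max(0))/2,4),np.round(h.mean(0),4) if len(h) else 0)
    # rack top
    m=(P[...,0]>.45)&(P[...,0]<.6)&(P[...,1]>-.28)&(P[...,1]<-.05)&(abs(P[...,2]-.056)<.006)
    rr=cv2.minAreaRect(P[m][:,:2].astype(np.float32)*1000); print("rack",rr)
    if n=="top":
        s=[x for x in silhouettes("top","deck")][0]["region"]; s=cv2.erode(s.astype(np.uint8),np.ones((5,5)))>0
        # teal flange
        m=(b>r+15)&(g>r+15)&s; q=P[m]; q=q[(q[:,2]>.06)&(q[:,2]<.14)]
        A=np.c_[q[:,:2],np.ones(len(q))]; co=np.linalg.lstsq(A,q[:,2],rcond=None)[0]; nn=np.array([-co[0],-co[1],1]);nn/=np.linalg.norm(nn)
        print("flange n",nn,np.degrees(np.arccos(nn[2])),"yaw",np.degrees(np.arctan2(-nn[1],-nn[0])),"mid",(q.min(0)+q.max(0))/2,len(q))
        m2=(P[...,0]>.4)&(P[...,0]<.7)&(P[...,1]>.07)&(P[...,1]<.36)&(P[...,2]>.025)
        rr=cv2.minAreaRect(P[m2][:,:2].astype(np.float32)*1000); print("chassis",rr)
E
```

```text
cam in tool [ 6.530e-02 -1.000e-04 -1.616e-01] axes
 [[-0.001 -0.97  -0.242]
 [ 1.    -0.001  0.001]
 [-0.001 -0.242  0.97 ]] 305.8192800615591
top red 46 [ 0.522  -0.2336  0.0733] [ 0.5367 -0.2194  0.141 ] [ 0.5293 -0.2265  0.1072] [ 0.529  -0.227   0.1342]
top yel 44 [ 0.5157 -0.1741  0.0713] [ 0.5303 -0.1577  0.1415] [ 0.523  -0.1659  0.1064] [ 0.5226 -0.1656  0.1344]
top blu 34 [ 0.5094 -0.1114  0.0877] [ 0.524  -0.0963  0.1408] [ 0.5167 -0.1039  0.1143] [ 0.5158 -0.104   0.1345]
rack ((522.1640625, -167.41317749023438), (69.86325073242188, 190.289794921875), 5.927031517028809)
flange n [-0.49855116 -0.03794118  0.86602956] 29.999523235181996 yaw 4.351984664602648 mid [0.53610315 0.22273092 0.09918355] 1046
chassis ((541.35791015625, 215.59829711914062), (213.69371032714844, 201.11607360839844), 4.227295875549316)
scene red 146 [ 0.5246 -0.2373  0.0662] [ 0.5374 -0.2201  0.1375] [ 0.531  -0.2287  0.1019] [ 0.5312 -0.2291  0.1317]
scene yel 142 [ 0.5122 -0.2223  0.0669] [ 0.5312 -0.1589  0.1378] [ 0.5217 -0.1906  0.1024] [ 0.5248 -0.1692  0.1323]
scene blu 148 [ 0.5086 -0.1144  0.0663] [ 0.5243 -0.097   0.1368] [ 0.5164 -0.1057  0.1016] [ 0.5171 -0.1062  0.1316]
rack ((520.1467895507812, -166.7772216796875), (74.8808364868164, 190.5329132080078), 6.235366344451904)
```

```bash
cat >> h.py <<'E'
def ori(z,y):
    z=np.array(z,float)/np.linalg.norm(z); y=np.array(y,float); y-=z*(y@z); y/=np.linalg.norm(y)
    return Rot.from_matrix(np.c_[np.cross(y,z),y,z]).as_quat()
n=np.array([-.5*np.cos(np.radians(4.3)),-.5*np.sin(np.radians(4.3)),.8660254])
ex=np.array([.8660254*np.cos(np.radians(4.3)),.8660254*np.sin(np.radians(4.3)),.5]); ey=np.cross(n,ex)
E
python3 - <<'E'
from h import *
a=np.radians(6); yr=np.array([np.cos(a),np.sin(a),0]); D=np.array([.529,-.228])
print("IK opts")
for s in (1,-1):
    print(s,np.round(inverse_kinematics([*D,.082],ori([0,0,-1],s*yr)),2))
    for nm,y in dict(ey=ey,ex=ex,e45=ex+ey,e135=ex-ey).items():
        q=inverse_kinematics(np.array([.541,.216,.0955])+n*.12,ori(-n,s*y)); print(s,nm,None if q is None else np.round(q,2))
E
```

```text
IK opts
1 [-0.53  0.48  1.71 -0.    0.95 -0.63]
1 ey [ 0.4   0.1   2.1  -0.36  0.47 -0.97]
1 ex [ 0.4   0.1   2.1  -0.36  0.47  0.6 ]
1 e45 [ 0.4   0.1   2.1  -0.36  0.47 -0.18]
1 e135 [ 0.4   0.1   2.1  -0.36  0.47  1.39]
-1 [-0.53  0.48  1.71 -0.    0.95  2.51]
-1 ey [ 0.4   0.1   2.1  -0.36  0.47  2.18]
-1 ex [ 0.4   0.1   2.1  -0.36  0.47 -2.54]
-1 e45 [ 0.4   0.1   2.1  -0.36  0.47  2.96]
-1 e135 [ 0.4   0.1   2.1  -0.36  0.47 -1.75]
```

```bash
python3 - <<'E'
from h import *
a=np.radians(6); yr=np.array([np.cos(a),np.sin(a),0]); D=np.array([.529,-.228]); o=ori([0,0,-1],yr)
move_ptp([*D,.20],o)
c=capture("wrist");P=cloud(c);im=c["image"].astype(int);b,g,r=im[...,0],im[...,1],im[...,2]
m=(r>1.8*g)&(r>1.8*b)&(P[...,2]>.07)&(P[...,2]<.15)&(np.hypot(P[...,0]-D[0],P[...,1]-D[1])<.03)
q=P[m]; h=q[q[:,2]>.132]; print(len(q),len(h),q[:,2].max(), h.mean(0) if len(h) else 0,(q.min(0)+q.max(0))/2)
servo_line([*D,.083],rate=.12)
move_gripper(.012); print("gap",current_finger_gap(),current_grip_force(),current_force())
servo_line([*D,.20],rate=.12); sleep(.2)
print("gap",current_finger_gap(),current_clock())
servo_line([*D,.27],rate=.2)
p=np.array([.541,.216,.0955])+n*(.005+.012+.048+.026)   # tip ~12 mm above the flange
move_ptp(p+n*.06,ori(-n,ex)); servo_line(p,rate=.1)
sleep(.3); c=capture("wrist"); cv2.imwrite("pics/w1.png",c["image"]); np.savez("w1.npz",**c)
tip=p-n*.074; print(current_position(),p,"tip px",pix(c,tip),"hole px",pix(c,[.541,.216,.0955]),current_clock(),current_force())
for nme in("drift","drift_tip","deck_hole"): print(nme,[(x["conf"],x["xy"]) for x in spot_in("wrist",nme)][:3])
E
```

```text
660 311 0.13669866968834485 [ 0.5265303  -0.22755406  0.13426477] [ 0.52621771 -0.22741986  0.10341739]
gap 0.01759824758883467 29.99196989578195 [-1.4505987  -1.1072383  -1.02672556]
gap 0.017308710214877104 6.6583
[0.49565827 0.21271192 0.17479507] [0.49562808 0.21258847 0.17430831] tip px [324.57498837 215.71548484] hole px [324.54103535 210.38869502] 9.8917 [-0.0920711   0.34434454 -0.5407411 ]
drift [(0.67, [320.8, 249.4])]
drift_tip [(0.56, [324.0, 250.1])]
deck_hole [(0.55, [316.0, 163.7])]
```

View pics/w1.png

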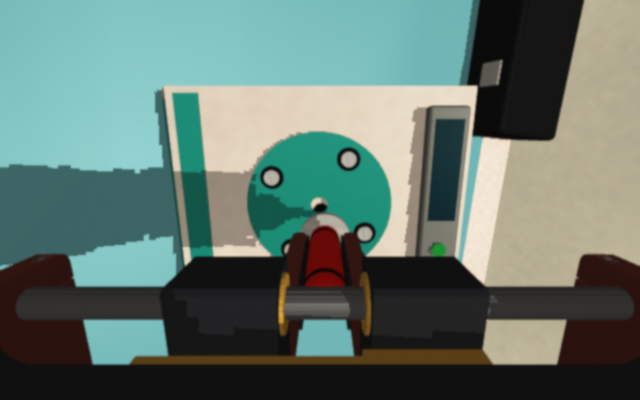

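```bash
python3 - <<'E'
import cv2,numpy as np
a=cv2.imread("pics/w1.png")
x=cv2.resize(a[190:224,300:340],(800,600)[0:1]*1+(680,) if 0 else (600,510),interpolation=0)
cv2.imwrite("pics/w1c.png",x)
E
```

```text
(no output)
```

View pics/w1c.png

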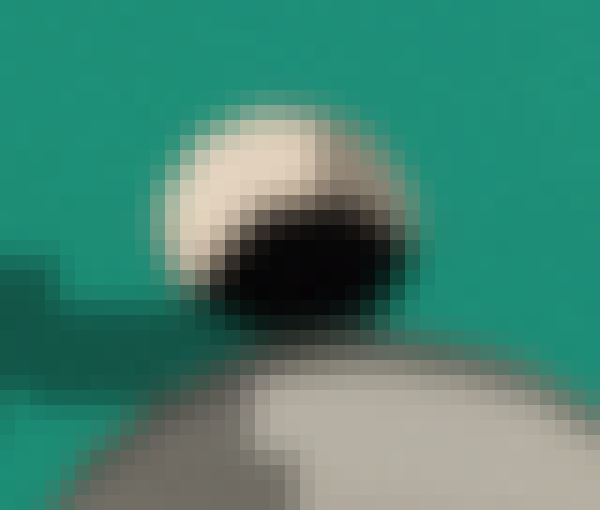

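```bash
python3 - <<'E'
from h import *
p=np.array(current_position()); o=current_orientation()
servo_line(p-ey*.06,rate=.15); sleep(.3)
c=capture("wrist"); c["p"]=np.array(current_position()); c["q"]=np.array(current_orientation()); np.savez("w2.npz",**c)
u,v=pix(c,[.541,.216,.0955]); print(u,v,current_clock())
u,v=int(u),int(v); im=c["image"]
crop=cv2.resize(im[v-20:v+20,u-20:u+20],(560,560),interpolation=0)
col=cv2.resize(im[190:250,290:360],(0,0),fx=3,fy=3,interpolation=0)
cv2.imwrite("pics/w2c.png",np.hstack([crop,np.pad(col,((0,560-col.shape[0]),(0,0),(0,0)))]))
print(u-20,v-20)
E
```

```text
324.9968516551112 139.32153500862805 10.9417
304 119
```

View pics/w2c.png

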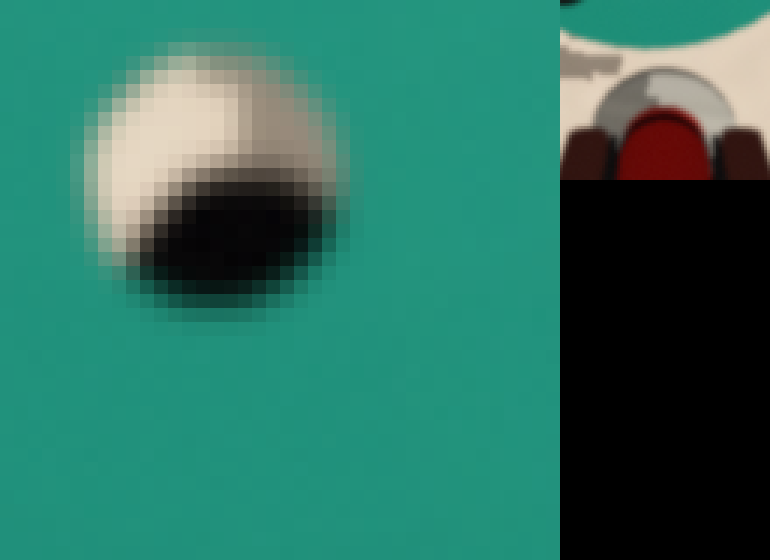

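```bash
cat > fit.py <<'E'
from h import *
from scipy.optimize import least_squares
def fit(f,O,u0,v0,w=40):
    c=dict(np.load(f)); S=4
    im=c["image"][v0:v0+w,u0:u0+w].astype(float); W=np.clip((im[...,2]-40)/90,0,1); D=np.clip((135-im[...,1])/125,0,1)*(im[...,2]<100)
    g=(np.arange(w*S)+.5)/S-.5; U,V=np.meshgrid(u0+g,v0+g)
    d=np.stack([U,V,np.ones_like(U)],-1)@np.linalg.inv(c["intrinsics"]).T@c["R"]; C=-c["R"].T@c["t"]
    def hit(h):
        s=((O+n*h-C)@n)/(d@n); X=C+d*s[...,None]-O; return X@ex*1e3,X@ey*1e3
    h5,h0=hit(.005),hit(0)
    ind=lambda h,x,y:1/(1+np.exp((np.hypot(h[0]-x,h[1]-y)-7)*8))
    def res(q):
        a=ind(h5,q[0],q[1])*ind(h0,q[0],q[1]); k=ind(h0,q[2],q[3])
        dn=lambda z:cv2.GaussianBlur(z.reshape(w,S,w,S).mean((1,3)),(0,0),.7)
        return np.r_[(dn(a*(1-k))-W).ravel(),(dn(a*k)-D).ravel()]
    cx=hit(.005); m=W+D>.5; i=np.argwhere(m).mean(0); a0=[h5[j][int(i[0]*S),int(i[1]*S)] for j in(0,1)]
    i=np.argwhere(D>.5).mean(0); k0=[2*h0[j][int(i[0]*S),int(i[1]*S)]-a0[j] for j in(0,1)]
    r=least_squares(res,[*a0,*k0],diff_step=1e-3,x_scale=1,loss="soft_l1",f_scale=.2); return r.x,np.sqrt((r.fun**2).mean())
E
python3 - <<'E'
from fit import *
O=np.array([.541,.216,.0955])
q,e=fit("w2.npz",O,304,119); print("flange",q[:2],"deck",q[2:],"dist",np.hypot(*(q[:2]-q[2:])),e)
c=dict(np.load("w2.npz")); Rt=Rot.from_quat(c["q"]).as_matrix(); t=np.linspace(0,2*np.pi,200)
for dx in (-1,0,1):
    pts=[np.r_[16*np.cos(t)+dx,],16*np.sin(t)]
    px=np.array([pix(c,c["p"]+Rt@(np.array([a,b,z])/1e3)) for z in(22,27) for a,b in zip(*pts)])
    print("tool x off",dx,"left,right,top",px[:,0].min(),px[:,0].max(),px[:,1].min())
im=c["image"]; print("row 228",im[228,296:354].sum(1).tolist()); print("col 325",im[204:222,325].sum(1).tolist(),im[204:222,315].sum(1).tolist())
P=cloud(c); m=(P-O)@n; print("flange plane h mm",np.median(m[150:175,310:330])*1e3, "deck h",np.median(m[100:170,190:215])*1e3)
E
```

```text
flange [-5.18788106  6.53814784] deck [-2.70817848 -0.48558738] dist 7.4486093550333905 0.052045887909886505
tool x off -1 left,right,top 300.08868017836477 350.3782337165115 212.9504716727031
tool x off 0 left,right,top 300.0580913902327 350.4105433152229 211.43848734417656
tool x off 1 left,right,top 300.0274259877841 350.44293383378204 209.92273657977753
row 228 [617, 614, 615, 609, 566, 466, 362, 323, 321, 324, 324, 328, 328, 328, 328, 331, 327, 320, 295, 249, 196, 152, 118, 95, 87, 75, 72, 64, 62, 63, 67, 73, 85, 103, 137, 187, 252, 328, 409, 475, 511, 520, 521, 520, 517, 517, 514, 513, 511, 508, 500, 514, 569, 608, 620, 622, 622, 621]
col 325 [310, 397, 521, 595, 620, 621, 617, 570, 456, 365, 405, 473, 510, 519, 521, 518, 521, 517] [307, 382, 500, 582, 610, 617, 617, 617, 602, 540, 424, 316, 302, 312, 323, 323, 320, 317]
flange plane h mm 6.480708138156231 deck h 1.9936669851073385
```

```bash
python3 - <<'E'
from fit import *
O=np.array([.541,.216,.0955])+n*.0015
q,e=fit("w2.npz",O,304,119); print("flange",q[:2],"deck",q[2:],"dist",np.hypot(*(q[:2]-q[2:])),e)
print("deck world",O+(ex*q[2]+ey*q[3])/1e3)
c=dict(np.load("w2.npz")); Rt=Rot.from_quat(c["q"]).as_matrix(); t=np.linspace(0,2*np.pi,400)
print(np.round(Rt.T@n,3))
for dx,dy in((0,0),(-1,0),(0,-.5)):
    H=np.array([pix(c,c["p"]+Rt@(np.array([16*np.cos(a)+dx,16*np.sin(a)+dy,z])/1e3)) for z in(22,27) for a in t]).astype(np.float32)
    h=cv2.convexHull(H)[:,0]; m=np.zeros((4000,6400),np.uint8); cv2.fillPoly(m,[np.round(h*10).astype(int)],1)
    r=np.flatnonzero(m[2280]); print(dx,dy,r[0]/10,r[-1]/10,[np.flatnonzero(m[:,k])[0]/10 for k in(3250,3150)])
E
```

```text
flange [-5.16104273  6.52677875] deck [-2.68148108 -0.49024938] dist 7.442238226099949 0.04889285982175225
deck world [0.53797318 0.21528078 0.0954583 ]
[ 0. -0. -1.]
0 0 301.7 348.7 [np.float64(211.4), np.float64(213.6)]
-1 0 302.3 348.2 [np.float64(213.0), np.float64(215.1)]
0 -0.5 300.9 348.0 [np.float64(211.4), np.float64(213.2)]
```

```bash
cat >> h.py <<'E'
O=np.array([.541,.216,.0955])+n*.0015
def T(x,y,h): return O+(ex*(x+.5)+ey*(y+.15)+n*h)/1e3
def rep(s=""):
    p=np.array(current_position())-O; f=np.array(current_force())
    print(s,"pos",np.round([p@ex*1e3-.5,p@ey*1e3-.15,p@n*1e3],2),"F ex,ey,n",np.round([f@ex,f@ey,f@n],1),"t",round(current_clock(),1))
E
python3 - <<'E'
from h import *
M=(-3.92,3.02)
servo_line(T(*M,84),rate=.1); sleep(.3); rep("above")
c=capture("wrist"); cv2.imwrite("pics/w3.png",c["image"])
s=servo_line(T(*M,70),rate=.015,contact_N=4); sleep(.1); rep(f"stop {s}")
E
```

```text
above pos [-3.82  2.57 84.05] F ex,ey,n [ 0.   0.1 -0.6] t 12.0
stop False pos [-3.88  3.03 70.08] F ex,ey,n [-0.8  0.1 -0.6] t 13.3
```

```bash
python3 - <<'E'
from h import *
M=np.array([-3.92,3.02]); D=np.array([-2.68,-.49])
for k,h in ((.35,66),(.7,62),(1,57),(1,51)):
    s=servo_line(T(*(M+k*(D-M)),h),rate=.012,contact_N=12); sleep(.15); rep(s)
    if s: break
E
```

```text
False pos [-3.34  1.97 65.98] F ex,ey,n [-0.7  1.9 -1.1] t 13.9
False pos [-3.11  0.49 61.94] F ex,ey,n [-1.1  2.1 -0.2] t 14.6
False pos [-2.78 -0.55 56.93] F ex,ey,n [-1.3  1.7 -0.7] t 15.3
False pos [-2.74 -0.51 50.94] F ex,ey,n [-1.7  3.  -1.8] t 16.1
```

```bash
python3 - <<'E'
from h import *
D=np.array([-2.68,-.49])
for h in (47,44,41,38,35,33,31):
    s=servo_line(T(*D,h),rate=.012,contact_N=12); sleep(.15); rep(s)
    f=np.array(current_force()); l=np.array([f@ex+.8,f@ey])
    if s: break
    if np.hypot(*l)>4: D=D+.08*l*(1-3/np.hypot(*l)); print("D",D)
E
```

```text
False pos [-2.77 -0.54 46.92] F ex,ey,n [-0.8  3.2 -1.3] t 16.7
False pos [-2.75 -0.52 43.93] F ex,ey,n [-2.2  2.7 -1.3] t 17.3
False pos [-2.74 -0.48 40.92] F ex,ey,n [-1.6  3.3 -2.2] t 17.8
False pos [-2.76 -0.49 37.92] F ex,ey,n [-2.6  4.2 -1.9] t 18.4
D [-2.72710449 -0.37852065]
False pos [-2.79 -0.41 34.9 ] F ex,ey,n [-2.2  2.8 -2.9] t 18.9
False pos [-2.74 -0.41 32.95] F ex,ey,n [-3.   3.1 -1.9] t 19.4
True pos [-2.93 -0.26 31.78] F ex,ey,n [0.7 0.  6.7] t 19.8
```

```bash
python3 - <<'E'
from h import *
p=np.array(current_position())
s=servo_line(p-n*.002,rate=.01,contact_N=12); sleep(.2); rep(s)
move_gripper(.05); sleep(.2); rep("open")
p=np.array(current_position()); servo_line(p+n*.13,rate=.15); servo_line(p+n*.13-ey*.06,rate=.15); sleep(.3); rep()
c=capture("wrist"); np.savez("w4.npz",**c)
c2=capture("scene")
D=O+(-2.74*ex-.4*ey)/1e3
a,b=[int(x) for x in pix(c,D+n*.04)]; a2,b2=[int(x) for x in pix(c2,D+n*.04)]
print(a,b,a2,b2)
A=cv2.resize(c["image"][max(0,b-80):b+80,a-80:a+80],(400,400),interpolation=3)
B=cv2.resize(c2["image"][b2-50:b2+50,a2-50:a2+50],(400,400),interpolation=3)
cv2.imwrite("pics/w4.png",np.hstack([A,B]))
print("head px pred",pix(c,D+n*.085),"collar",pix(c,D+n*.01))
P=cloud(c); im=c["image"].astype(int); m=(im[...,2]>1.8*im[...,1])&(im[...,2]>1.8*im[...,0])&(np.linalg.norm(P-D,axis=2)<.12); q=P[m]-D
h=q@n*1e3; print("head max h",h.max()); 
for lo,hi in((20,40),(45,65),(66,84)):
    k=(h>lo)&(h<hi); print(lo,k.sum(),[(np.round(z.min(),1),np.round(z.max(),1)) for z in (q[k]@ex*1e3,q[k]@ey*1e3)] if k.any() else 0)
E
```

```text
True pos [-2.94 -0.24 31.75] F ex,ey,n [ 0.6 -0.3  8.8] t 20.2
open pos [-4.91 -0.39 31.24] F ex,ey,n [-0.2 -0.9 -0.3] t 21.0
 pos [ -4.95 -59.77 161.17] F ex,ey,n [-0.5  0.3  0.2] t 22.9
327 138 377 160
head px pred [327.78814611 139.89473976] collar [327.21431511 137.80650427]
head max h 86.44854033074166
20 0 0
45 0 0
66 256 [(np.float64(-9.1), np.float64(7.2)), (np.float64(-7.8), np.float64(8.1))]
```

View pics/w4.png

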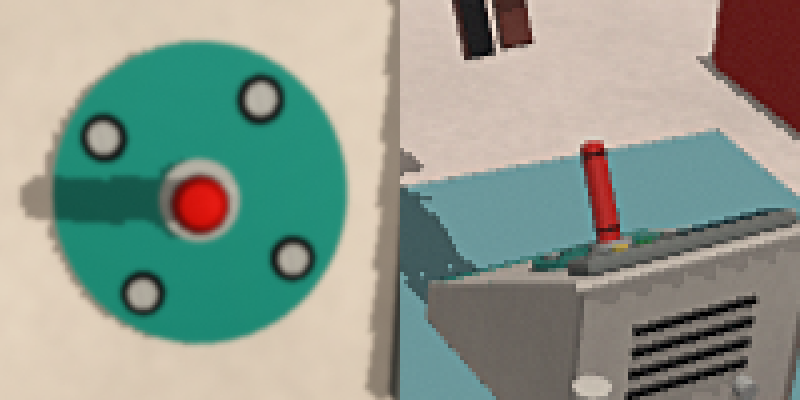

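```bash
python3 - <<'E'
from h import *
c=dict(np.load("w4.npz")); P=cloud(c); D=O+(-2.74*ex-.4*ey)/1e3; Q=(P-D)@np.c_[ex,ey,n]*1e3
r=np.hypot(Q[...,0],Q[...,1]); im=c["image"].astype(int)
fl=(r>22)&(r<30)&(abs(Q[...,2]-5)<4); print("flange h",np.median(Q[fl][:,2]),fl.sum())
A=np.c_[Q[fl][:,:2],np.ones(fl.sum())]; print(np.linalg.lstsq(A,Q[fl][:,2],rcond=None)[0])
co=(r>11)&(r<15)&(abs(Q[...,2]-10)<5); print("collar top h",np.median(Q[co][:,2]),co.sum()); A=np.c_[Q[co][:,:2],np.ones(co.sum())]; print(np.linalg.lstsq(A,Q[co][:,2],rcond=None)[0])
hd=Q[(r<12)&(Q[...,2]>60)]; print("head",np.percentile(hd[:,2],[50,90,99]))
tl=(im[...,1]>im[...,2]+40)&(r<80)&(abs(Q[...,2]-5)<4)
e=cv2.fitEllipse(cv2.convexHull(Q[tl][:,:2].astype(np.float32))); print("flange disc",e)
E
```

```text
flange h 4.986481446160023 1308
[-9.70512647e-04 -6.61624415e-04  4.99277957e+00]
collar top h 10.029773552440757 257
[-2.60102547e-03 -6.16575598e-03  1.00720332e+01]
head [323.09178338 323.09178338 323.09178338]
flange disc ((-0.8325915336608887, 0.4070711135864258), (118.70587921142578, 119.36397552490234), 82.21778869628906)
```

```bash
python3 -c "
from bench import *
print(close_job())"
```

```text
the job is handed in; nothing more can be done
None
```

The drift is through both holes with its collar flat on the flange (collar top measured 5.0 mm above it). The flange centre is within about 1 mm of the deck hole, the gripper is clear, and the job was handed in about 23 s into the 58 s allowed.

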